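# Scoop a gravel sample into its box and put it under the microscope

### The job

Use the steel scoop to move every piece of gravel from the long metal pan into the white sample box where it stands on the bench, never touching the gravel with the fingers. Then, holding the thin-walled box gently (a grip of no more than 15 N), carry it with its pieces to the black stage plate of the microscope, set it down centred with its long sides along the plate's long sides, and after that press the lamp button fully down. The scoop must end up lying flat on its rubber mat, and the other things on the bench are to be left where they are.

Things in the scene. Friction and masses are not known exactly. Their poses are not given: they have to be found in the camera images.
- scoop: loose open-fronted steel scoop, 130 to 170 g, lying flat at the start. Origin: centre of its underside; mouth looks along its +x, z is up. Floor 2 mm thick from x = -40 mm (a heel behind the back wall) to the lip at x = +40 mm; 72 mm wide in y (67 mm inside); side walls 28 mm high, back wall 40 mm high at x = -12 mm. Slippery: gravel slides off at about 20 degrees of tilt
- scoop_grip (a point): point on the scoop's upright black grip (26 mm behind the scoop's origin, 85 mm above its underside; axes as the scoop's). The grip is a block 28 mm long in x, 22 mm thick in y, from 35 to 110 mm above the underside; pinch its 22 mm thickness from above
- mat_top (a point): centre of the upper face of the black rubber mat on which the scoop lies, 150 mm (x) by 110 mm (y), 4 mm thick, fixed to the bench; the scoop's home, mouth roughly along the mat's +x
- pan: long narrow aluminium gravel pan, fixed to the bench. Origin: centre of its underside. Long side along y. Outside 126 mm (x) by 276 mm (y), 38 mm high, walls and floor 3 mm: inside 120 by 270 mm. Its +y end is a slope of 50 degrees that rises from the floor at y = +106 mm; the end wall behind it is 58 mm high. The gravel starts on the floor at y > -15 mm; the -y end is clear, so that the scoop can be set down there and pushed to +y against the slope
- box: loose open-topped box of thin white plastic, about 80 g. Origin: centre of its underside. 130 mm long in x, 66 mm wide in y, 60 mm high, walls and floor 3 mm. To be pinched across its 66 mm width; it takes no more than 15 N of grip
- stage (a point): centre of the upper face of the microscope's black stage plate, 36 mm above the bench; 180 mm long in x by 130 mm wide in y, z up. The white microscope base (30 mm high) around it is fixed; its column (330 mm tall) and head stand 185 mm and more away on the +y side; free space above the plate
- lamp (a joint): travel of the lamp button, m: 0 released, 0.006 fully down; a spring of 5 N pushes it up again
- lamp_top (a point): centre of the top of the lamp button, a round grey button 28 mm across in a black collar on the microscope base, on the robot's side of the stage plate (128 mm from its centre along the stage's -x); its top stands 22 mm above the base (52 mm above the bench) when released, and it is pressed downwards
- stone0: piece of gravel, an angular stone about 30 by 28 by 22 mm, narrower at top and bottom, 24 g; origin at its centre. Between 5 and 7 pieces are present at a start, the rest absent
- stone1: piece of gravel, an angular stone about 30 by 28 by 22 mm, narrower at top and bottom, 24 g; origin at its centre. Between 5 and 7 pieces are present at a start, the rest absent
- stone2: piece of gravel, an angular stone about 30 by 28 by 22 mm, narrower at top and bottom, 24 g; origin at its centre. Between 5 and 7 pieces are present at a start, the rest absent
- stone3: piece of gravel, an angular stone about 30 by 28 by 22 mm, narrower at top and bottom, 24 g; origin at its centre. Between 5 and 7 pieces are present at a start, the rest absent
- stone4: piece of gravel, an angular stone about 30 by 28 by 22 mm, narrower at top and bottom, 24 g; origin at its centre. Between 5 and 7 pieces are present at a start, the rest absent
- stone5: piece of gravel, an angular stone about 30 by 28 by 22 mm, narrower at top and bottom, 24 g; origin at its centre. Between 5 and 7 pieces are present at a start, the rest absent
- stone6: piece of gravel, an angular stone about 30 by 28 by 22 mm, narrower at top and bottom, 24 g; origin at its centre. Between 5 and 7 pieces are present at a start, the rest absent
- dish: bystander: small white ceramic bowl, 60 mm across, 16 mm high, loose, origin under its centre
- wash: bystander: white plastic bottle, 60 mm across, 130 mm high, loose, behind the pan
- jar: bystander: amber jar with black cap, 66 mm across, 90 mm high, loose, behind the pan
- mug: bystander: blue mug, 76 mm across, 90 mm high, loose
- rock: bystander: reddish rock about 80 mm across, 45 mm high, loose, near the scoop's mat

How it is judged:
By the outcome, as a careful person would: the job done as asked, in the order asked, and still so for the second after the job is handed in, with the robot touching nothing.
Of stone0, stone1, stone2, stone3, stone4, stone5, stone6 only 5 to 7 are there at a start; the rules pass over those that are not, and their reading is None.
At some moment in a run one of box may be knocked a few centimetres aside while the robot is not near it.
It also fails if it takes over 210 s, if anything falls off the work surface, if the arm or the gripper's body presses on something with over 40 N, if the wrist force passes 120 N, or if a joint passes its speed limit or range.

### The arm

A 6-joint arm with a two-finger parallel gripper is mounted at the origin on the work surface. World frame = base frame: x ahead of the robot, y to its left, z up, the work surface at z = 0. Lengths are in m, angles in rad, forces in N, time in s.
With the tool pointing down it reaches from about 0.275 to 0.75 m from the base axis. Payload 10.2 kg.
Tool frame: the origin (TCP) lies midway between the tips of the shut fingers; the grasp point (between the pads) lies 19 mm behind it (robot.hold_point_z is the distance from the TCP to the grasp point, in m); y points along the fingers, z is the direction in which the jaws open and shut, and the axes are right-handed (so a half turn about y gives the same grasp; the last joint's range is limited). The gripper opens to 88 mm and grips with 3 to 60 N. Pads are 18 mm wide; open, the fingers measure 123 mm over their backs; the gripper's body (75 mm by 187 mm) begins 45 mm behind the grasp point.
Start: joints at [-1.464, 0.313, 1.498, -0, 1.331, -0.223], TCP at [0.17, -0.497, 0.239] pointing down, gripper open.
Joint ranges: [-2.94, 2.94], [-0.97, 2.17], [0.19, 2.56], [-1.23, 4.37], [0.02, 3.11], [-2.88, 2.88]. Speed limits (rad/s): [2.39, 2.39, 3.01, 3.14, 3.14, 3.14].

### API

Orientations are given as a 3x3 rotation matrix whose columns are the frame's x, y, z axes.
In Python, from rig import robot gives the robot as it stands. Calls block until the motion is done:
- robot.move_to(position, orientation): joint-space move of the TCP to a pose.
- robot.servo_line(position, attitude=None, velocity=0.15, stop_force=None): straight line of the TCP; attitude=None keeps the orientation; velocity is the mean speed in m/s. With stop_force (N) it stops when the force on the tool has changed by that much, and returns True; else False.
- robot.set_joints(angles): joint-space move.
- robot.let_go() and robot.grab(grasp_force=None): open the fingers fully, or close them until they stop; grasp_force is the grip in N (None keeps the last).
- robot.sleep(seconds).
- robot.solve_ik(position, orientation): joint angles nearest the present ones, or None.
- robot.read_state(): the state.
- robot.camera(name): name is "scene" or "top"; returns a dict with "frame" (400x640x3 uint8, red, green, blue), "K" (3x3 intrinsics, pixels), "eye" and "orientation" of the camera in the world. Camera axes: x right, y down, z forward; pixel columns grow to the right and rows downward; lengths in m; the calibration is good to about 2 mm. A picture is of the moment at which its call begins. There is no depth.
A pose or a line that the arm cannot do raises robot.MotionError and nothing moves.
- robot.job_done(): hands the job in, once; it reports no verdict.
The state is a dict: "t": time; "q": joint angles; "joint_vel": joint speeds; "effort": joint torques, N m; "tool_pos": TCP position; "ee_rot": TCP orientation; "ft_force": force on the tool from outside, world axes, zero at the start; "torque": the same for the moment, N m; "opening": opening from 0.0 (shut) to 1.0 (fully open).
Only numpy, scipy, OpenCV 4.12 (cv2) and the standard library are available. Lean on these libraries where they do the work, as an engineer would, in place of code of your own. Each camera call takes 0.05 s, during which the arm holds its last target.

## Working session

There is one attempt and no reset: what is moved stays moved. The work goes in short steps, each a Python script; the robot and the scene stay as the last script left them, time stands still between calls to the robot, and variables do not carry over. Pictures are saved under pics/ and viewed, and the job is handed in when it is done.

```bash
ls -la; mkdir -p pics; python3 - <<'E'
from rig import robot
import cv2
s=robot.read_state(); print(s, robot.hold_point_z)
for n in("scene","top"):
    c=robot.camera(n); cv2.imwrite(f"pics/{n}0.png",c["frame"][:,:,::-1]); print(n,c["K"],c["eye"],c["orientation"])
E
```

```text
total 12
drwxr-xr-x  3 agent agent 4096 Dec  6 04:42 .
drwxr-xr-x 23 root  root  4096 Dec  6 04:42 ..
drwxr-xr-x  2 agent agent 4096 Dec  6 04:42 pics
{'t': 0.0, 'q': array([-1.46436236e+00,  3.13428150e-01,  1.49845343e+00, -4.85156108e-05,
        1.33103572e+00, -2.23433150e-01]), 'joint_vel': array([-0.00129327, -0.00161162, -0.00152282,  0.00049086, -0.00134004,
       -0.00027384]), 'effort': array([-1.13004269e-04, -4.02209616e+01, -2.52275956e+01,  6.95216563e-02,
        3.52849311e-02, -5.48903165e-05]), 'tool_pos': array([ 0.16998834, -0.49643738,  0.23816611]), 'ee_rot': array([[-9.46081676e-01, -1.87582907e-04,  3.23928121e-01],
       [-3.23928080e-01,  1.31214816e-03, -9.46080798e-01],
       [-2.47573102e-04, -9.99999122e-01, -1.30216271e-03]]), 'ft_force': array([-0.45995334,  0.21501975, -0.24790665]), 'torque': array([-0.02132501,  0.0091685 , -0.00801688]), 'opening': 1.0011795028008041} 0.0187
scene [[434.79186913   0.         319.83835573]
 [  0.         434.79186913 200.13801223]
 [  0.           0.           1.        ]] [ 1.17569418 -0.49306536  0.86947906] [[ 0.60520146  0.58626521 -0.53853904]
 [ 0.79605666 -0.44144266  0.4140316 ]
 [ 0.00499822 -0.67928012 -0.73386207]]
top [[449.65199996   0.         319.0577672 ]
 [  0.         449.65199996 204.14076436]
 [  0.           0.           1.        ]] [ 0.44994531 -0.04644554  1.38888574] [[-0.0025801  -0.99548218  0.09491349]
 [-0.99997993  0.00311769  0.00551609]
 [-0.00578708 -0.09489735 -0.99547024]]
```

View pics/top0.png

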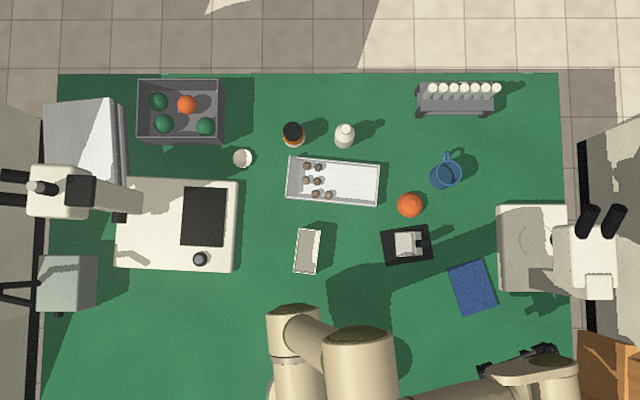

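View pics/scene0.png

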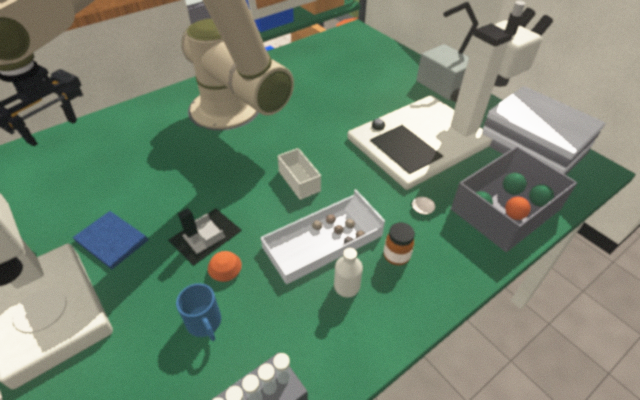

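The top view (up = +x, left = +y) shows the pan at about (332,181) with its slope on the left, the box at (307,251), the scoop and mat at (406,244), the stage plate at (204,216), the lamp at (199,259), and the rock at (410,205). I'll zoom in to measure.

```bash
cat > h.py <<'E'
import numpy as np, cv2
from rig import robot
def unproj(c,uv,z):
    uv=np.atleast_2d(np.array(uv,float))
    d=np.c_[uv,np.ones(len(uv))]@np.linalg.inv(c["K"]).T@np.array(c["orientation"]).T
    e=np.array(c["eye"]); t=(z-e[2])/d[:,2]
    return e+d*t[:,None]
def proj(c,P):
    P=np.atleast_2d(np.array(P,float)); p=(P-np.array(c["eye"]))@np.array(c["orientation"])@c["K"].T
    return p[:,:2]/p[:,2:]
def crop(c,name,x0,y0,x1,y1,s):
    im=cv2.resize(c["frame"][y0:y1,x0:x1,::-1],None,fx=s,fy=s,interpolation=cv2.INTER_CUBIC)
    cv2.imwrite(f"pics/{name}.png",im)
E
python3 - <<'E'
from h import *
import pickle
c=robot.camera("top"); s=robot.camera("scene"); pickle.dump((c,s),open("c0.pkl","wb"))
crop(c,"t_pan",280,145,450,280,4.5)
crop(c,"t_stage",110,140,290,280,4.4)
crop(s,"s_pan",160,140,400,310,3.3)
E
```

```text
(no output)
```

View pics/t_pan.png

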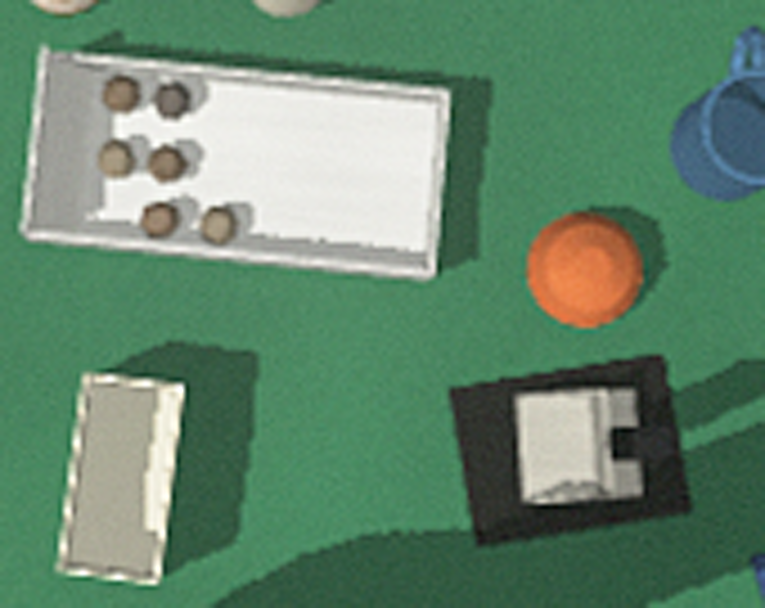

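View pics/t_stage.png

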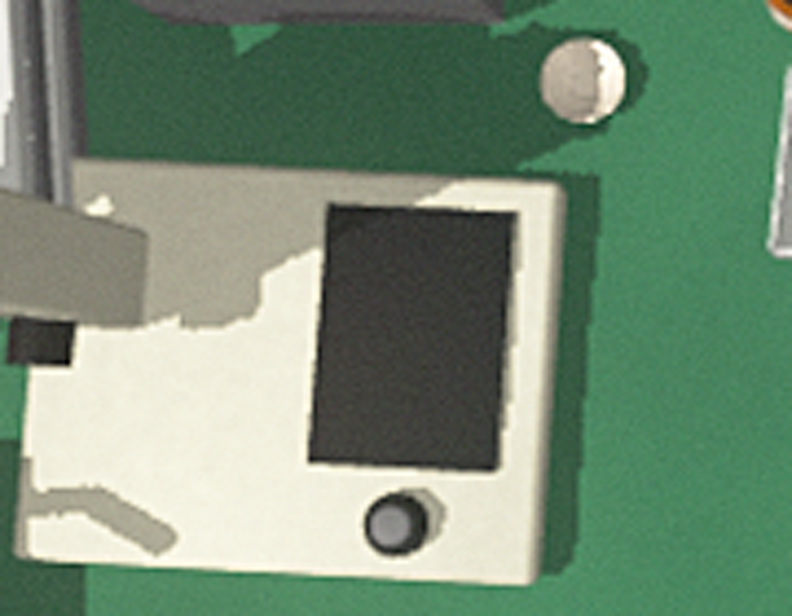

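View pics/s_pan.png

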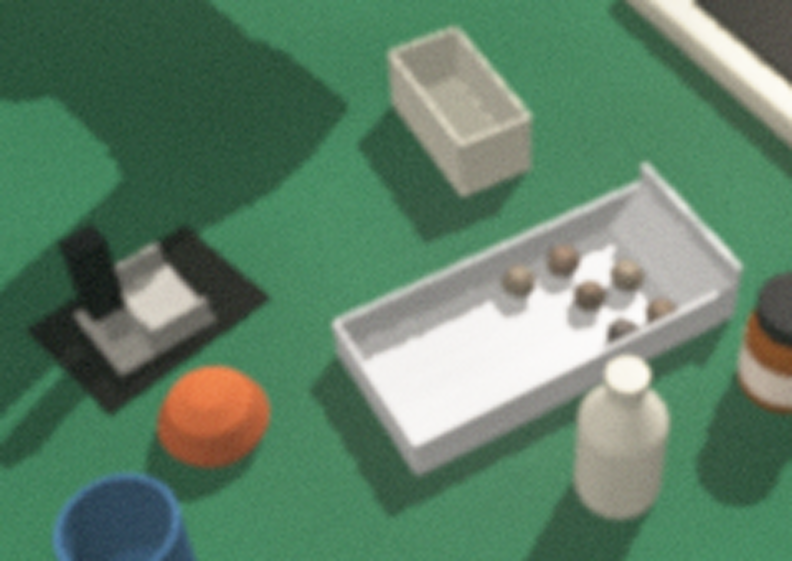

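```bash
python3 - <<'E'
from h import *
import pickle
c,s=pickle.load(open("c0.pkl","rb"))
def U(pts,z,x0,y0,k): return unproj(c,(np.array(pts,float)+.5)/k-.5+[x0,y0],z)
def rep(n,P): 
    print(n,"ctr",P.mean(0).round(4),"sides",[round(np.linalg.norm(P[i]-P[(i+1)%4]),4) for i in range(4)],"ang",[round(float(np.degrees(np.arctan2(*(P[(i+1)%4]-P[i])[[1,0]]))),1) for i in range(4)])
a=U([(42,47),(24,235)],.058,280,145,4.5);b=U([(433,277),(450,90)],.038,280,145,4.5)
rep("pan",np.r_[a,b])
rep("box",U([(87,373),(185,383),(160,583),(58,571)],.06,280,145,4.5))
rep("mat",U([(450,388),(662,356),(691,512),(477,545)],.004,280,145,4.5))
print("lip",U([(516,393),(524,502)],.006,280,145,4.5))
rep("stage",U([(329,205),(518,213),(498,469),(309,460)],.036,110,140,4.4))
print("lamp",U([(397,523)],.052,110,140,4.4))
print("stones",U([(120,94),(172,99),(116,158),(166,162),(159,218),(217,224)],.014,280,145,4.5).round(3))
print("rock",U([(585,270)],.02,280,145,4.5),"bottle",unproj(c,[(345,128)],.13),"jar",unproj(c,[(293,131)],.09), "dish",unproj(c,[(242,158)],.016))
E
```

```text
pan ctr [ 0.6488 -0.08    0.048 ] sides [np.float64(0.1268), np.float64(0.2747), np.float64(0.1275), np.float64(0.2765)] ang [174.8, -95.6, -6.0, 84.5]
box ctr [ 0.4395 -0.0028  0.06  ] sides [np.float64(0.0647), np.float64(0.1309), np.float64(0.0668), np.float64(0.1301)] ang [-96.0, 172.7, 83.2, -8.2]
mat ctr [ 0.4566 -0.3057  0.004 ] sides [np.float64(0.1468), np.float64(0.1073), np.float64(0.1471), np.float64(0.1077)] ang [-81.6, -170.9, 98.5, 8.9]
lip [[ 0.49537545 -0.26936805  0.006     ]
 [ 0.42151976 -0.27342827  0.006     ]]
stage ctr [0.5442 0.3098 0.036 ] sides [np.float64(0.1309), np.float64(0.1762), np.float64(0.1294), np.float64(0.1757)] ang [-92.6, 176.5, 87.1, -3.0]
lamp [[0.41710469 0.31392851 0.052     ]]
stones [[ 0.701  0.     0.014]
 [ 0.698 -0.035  0.014]
 [ 0.657  0.003  0.014]
 [ 0.654 -0.031  0.014]
 [ 0.615 -0.026  0.014]
 [ 0.611 -0.066  0.014]]
rock [[ 0.57815296 -0.31543651  0.02      ]] bottle [[ 0.78830749 -0.11416712  0.13      ]] jar [[0.79066156 0.03702526 0.09      ]] dish [[0.72530083 0.1997139  0.016     ]]
```

```bash
cat >> h.py <<'E'
def T(x,y,z,yaw,P):
    a=np.radians(yaw); R=np.array([[np.cos(a),-np.sin(a),0],[np.sin(a),np.cos(a),0],[0,0,1]])
    return np.array(P,float)@R.T+[x,y,z]
def boxpts(x0,x1,y0,y1,z0,z1): return [(x,y,z) for z in(z0,z1) for x,y in((x0,y0),(x1,y0),(x1,y1),(x0,y1))]
ED=[(0,1),(1,2),(2,3),(3,0),(4,5),(5,6),(6,7),(7,4),(0,4),(1,5),(2,6),(3,7)]
def overlay(c,name,items,x0,y0,x1,y1,s):
    im=cv2.resize(c["frame"][y0:y1,x0:x1,::-1],None,fx=s,fy=s,interpolation=cv2.INTER_CUBIC)
    for P,col in items:
        p=(proj(c,P)-[x0,y0]+.5)*s-.5
        for a,b in ED: cv2.line(im,tuple(int(v*8) for v in p[a]),tuple(int(v*8) for v in p[b]),col,1,cv2.LINE_AA,3)
    cv2.imwrite(f"pics/{name}.png",im)
E
cat > ov.py <<'E'
from h import *
import pickle
c,s=pickle.load(open("c0.pkl","rb"))
sc=(0.4606,-0.3113,.004,93.1)
it=[(T(*sc,boxpts(-.04,.04,-.036,.036,0,.002)),(0,0,255)),(T(*sc,boxpts(-.04,-.012,-.011,.011,.035,.11)),(255,255,0)),
(T(.4566,-.3057,0,98.5,boxpts(-.075,.075,-.055,.055,0,.004)),(255,0,255)),
(T(.4395,-.0028,0,-7.5,boxpts(-.065,.065,-.033,.033,0,.06)),(0,0,255)),
(T(.6488,-.080,0,-5.6,boxpts(-.063,.063,-.138,.138,0,.038)),(0,0,255)),
(T(.5442,.3098,0,-3,boxpts(-.09,.09,-.065,.065,.03,.036)),(0,0,255))]
overlay(c,"o_t1",it,280,145,450,280,4.5)
overlay(s,"o_s1",it,160,140,400,310,3.3)
overlay(c,"o_t2",it,110,140,290,280,4.4)
E
python3 ov.py
```

```text
(no output)
```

View pics/o_t1.png

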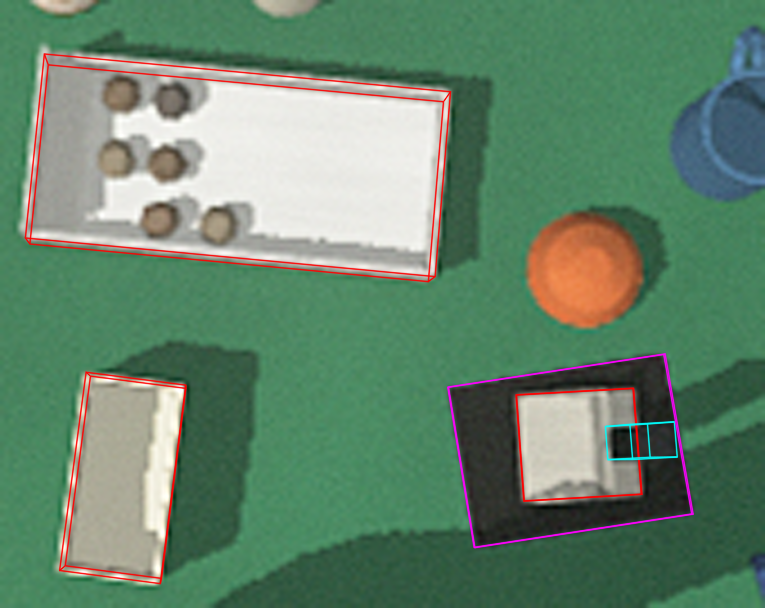

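View pics/o_s1.png

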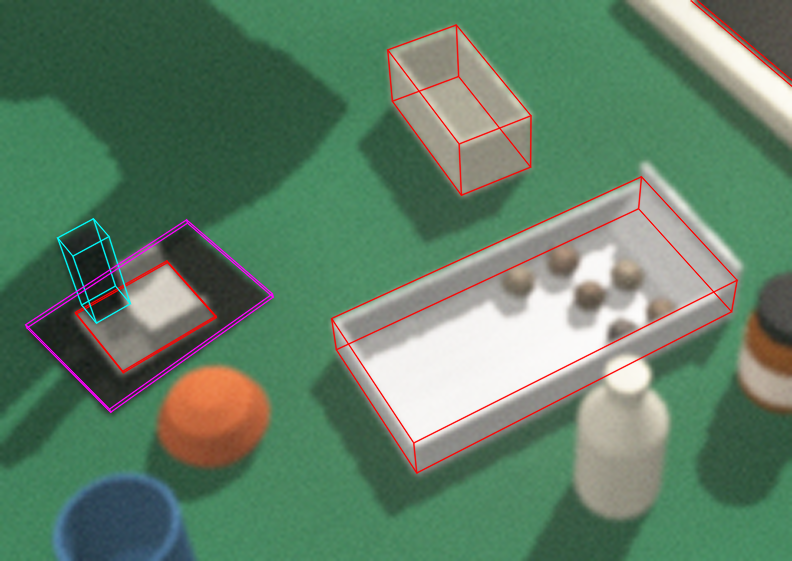

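View pics/o_t2.png

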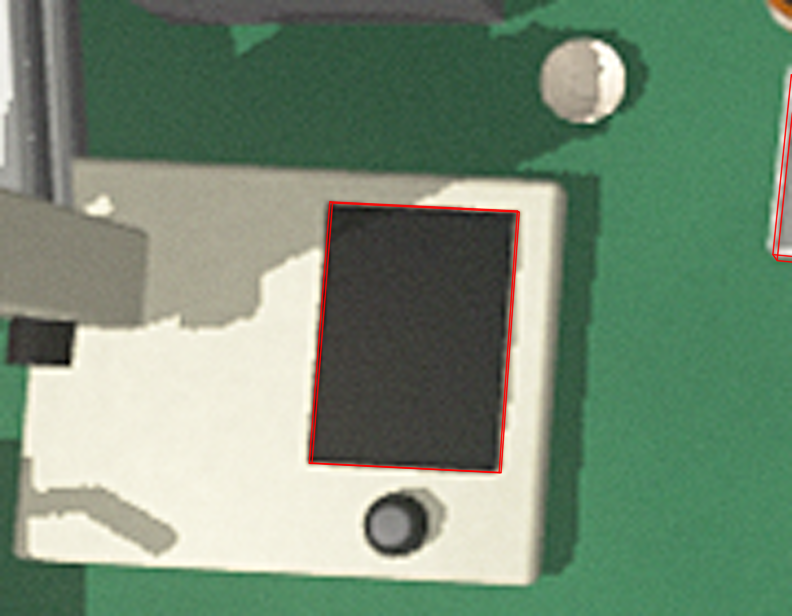

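```bash
cat >> h.py <<'E'
from scipy.spatial.transform import Rotation as Ro
H=robot.hold_point_z
PAN=(0.650,-0.0803,-5.6)
GRIPZ=0.085
def RS(yaw,nose): return (Ro.from_euler('z',yaw,degrees=True)*Ro.from_euler('y',-nose,degrees=True)).as_matrix()
def tcp(point,yaw,nose,ref=(0,0,0),flip=1,gz=None):
    """TCP pose such that scoop-frame point ref sits at world `point`."""
    R=RS(yaw,nose); gz=GRIPZ if gz is None else gz
    p=np.array(point)+R@(np.array([-.026,0,gz-H])-np.array(ref))
    return p,np.c_[flip*R[:,0],-R[:,2],flip*R[:,1]]
def pan2w(x,y,z): return T(PAN[0],PAN[1],0,PAN[2],[(x,y,z)])[0]
E
python3 - <<'E'
from h import *
st=np.array([[ 0.701,0.,],[0.698,-0.035],[0.657,0.003],[0.654,-0.031],[0.615,-0.026],[0.611,-0.066]])
a=np.radians(PAN[2]);R=np.array([[np.cos(a),-np.sin(a)],[np.sin(a),np.cos(a)]])
print(((st-PAN[:2])@R).round(3))
def tst(n,*a,**k):
    for f in (1,-1):
        q=robot.solve_ik(*tcp(*a,flip=f,**k)); print(n,f,None if q is None else np.round(q,2))
tst("mat",(0.4606,-0.3113,.004),93.1,0)
yw=PAN[2]+90
for x in(-.022,.022):
    tst("start",pan2w(x,-.09,.003),yw,0)
    tst("slope",pan2w(x,.066,.003),yw,0)
    tst("up",pan2w(x,.129,.030),yw,22,ref=(.04,0,0))
    tst("lift",pan2w(x,.05,.15),yw,15)
for n in(0,-30,-50,-60): tst("pour%d"%n,T(.4395,-.003,0,-7.5,[(0,-.015,.055)])[0],82.5,n,ref=(.04,0,0))
E
```

```text
[[ 0.043  0.085]
 [ 0.043  0.05 ]
 [-0.001  0.084]
 [-0.001  0.049]
 [-0.04   0.051]
 [-0.04   0.01 ]]
mat 1 [-0.84  0.59  1.54 -0.    1.    2.25]
mat -1 [-0.84  0.59  1.54 -0.    1.   -0.89]
start 1 [-0.49  0.74  1.28  0.    1.12  2.75]
start -1 [-0.49  0.74  1.28 -0.    1.12 -0.39]
slope 1 None
slope -1 [-0.25  0.71  1.33 -0.    1.1  -0.15]
up 1 [-0.39  0.74  1.34  0.39  1.2   2.68]
up -1 [-0.39  0.74  1.34  0.39  1.2  -0.46]
lift 1 [-0.4   0.59  1.18  0.25  1.45  2.8 ]
lift -1 [-0.4   0.59  1.18  0.25  1.45 -0.34]
start 1 [-0.46  0.83  1.11  0.    1.2   2.78]
start -1 [-0.46  0.83  1.11 -0.    1.2  -0.36]
slope 1 None
slope -1 [-0.24  0.8   1.17 -0.    1.17 -0.14]
up 1 [-0.37  0.83  1.17  0.39  1.27  2.73]
up -1 [-0.37  0.83  1.17  0.39  1.27 -0.41]
lift 1 [-0.38  0.7   1.01  0.25  1.51  2.84]
lift -1 [-0.38  0.7   1.01  0.25  1.51 -0.3 ]
pour0 1 [-0.46  0.26  1.9  -0.    0.97  2.81]
pour0 -1 [-0.46  0.26  1.9  -0.    0.97 -0.33]
pour-30 1 [-0.08  0.32  1.86 -0.6   1.08 -2.77]
pour-30 -1 [-0.08  0.32  1.86 -0.6   1.08  0.37]
pour-50 1 [ 0.13  0.48  1.79 -0.87  1.31 -2.45]
pour-50 -1 [ 0.13  0.48  1.79 -0.87  1.31  0.69]
pour-60 1 [ 0.21  0.58  1.74 -0.97  1.44 -2.34]
pour-60 -1 [ 0.21  0.58  1.74 -0.97  1.44  0.8 ]
```

```bash
python3 - <<'E'
from h import *
S=(0.4606,-0.3113)
p,R=tcp((*S,.004),93.1,0,flip=-1)
robot.move_to(p+[0,0,.12],R)
print(robot.servo_line(p,velocity=.12,stop_force=8))
s=robot.read_state();print(s["tool_pos"]-p,s["t"])
robot.grab(50)
s=robot.read_state();print("open",s["opening"]*88,s["tool_pos"]-p)
robot.servo_line(p+[0,0,.13],velocity=.15)
s=robot.read_state();print(s["ft_force"],s["opening"]*88,s["t"])
c=robot.camera("top");d=robot.camera("scene")
crop(c,"a_t",280,145,450,280,4.5);crop(d,"a_s",120,60,360,230,3.3)
E
```

```text
False
[ 0.00025078 -0.00034252  0.00073772] 2.6167
open 21.702020918657567 [-9.74591786e-06 -9.42407374e-06 -3.08580156e-06]
[-0.43674377  0.09928545 -1.08075817] 21.81073507166233 4.65
```

View pics/a_t.png

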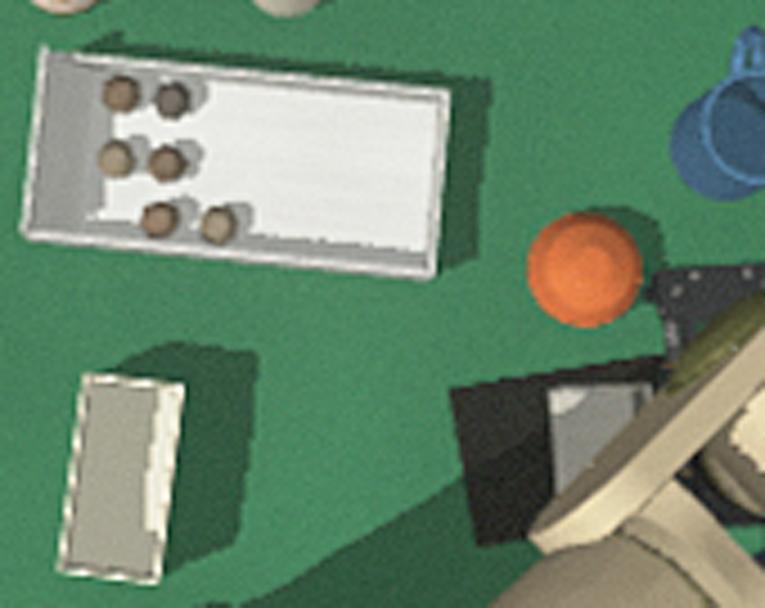

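View pics/a_s.png

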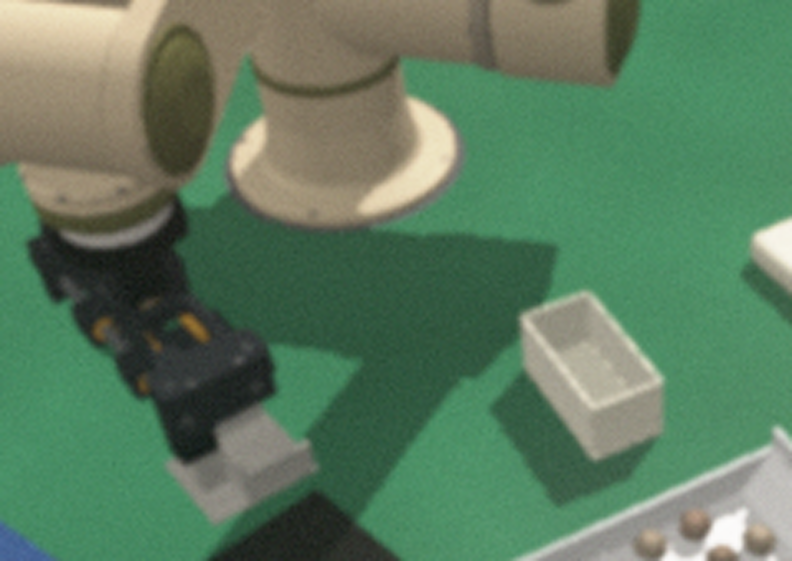

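The scoop is held level; in the scene crop it hangs at about (245,460). Now the first sweep, along the +x lane.

```bash
cat >> h.py <<'E'
YW=PAN[2]+90
def cur_nose_pose(): return robot.read_state()
def line(P,v=.1,sf=None):
    r=robot.servo_line(P[0],P[1],velocity=v,stop_force=sf); return r
def sweep(x,y1=.062,start=-.088,dz=.0005,v=.1,move=True,sf=18):
    P=tcp(pan2w(x,start,.10),YW,0,flip=-1)
    if move: robot.move_to(*P)
    line(tcp(pan2w(x,start,.02),YW,0,flip=-1),.15)
    r=line(tcp(pan2w(x,start,-.003),YW,0,flip=-1),.02,4)
    z=robot.read_state()["tool_pos"][2]-(GRIPZ-H); print("touch",r,"underside z",round(z,4))
    z+=dz
    line(tcp(pan2w(x,start,z),YW,0,flip=-1),.05)
    r=line(tcp(pan2w(x,y1,z),YW,0,flip=-1),v,sf)
    s=robot.read_state(); 
    print("push stop",r,"F",s["ft_force"].round(1),"t",s["t"]); return z
E
python3 - <<'E'
from h import *
z=sweep(.0205,.045)
c=robot.camera("top");d=robot.camera("scene")
crop(c,"b_t",270,130,400,230,6);crop(d,"b_s",200,120,420,290,3.5)
E
```

```text
touch True underside z 0.003
push stop False F [ 0.4  0.7 -2.4] t 8.95
```

View pics/b_t.png

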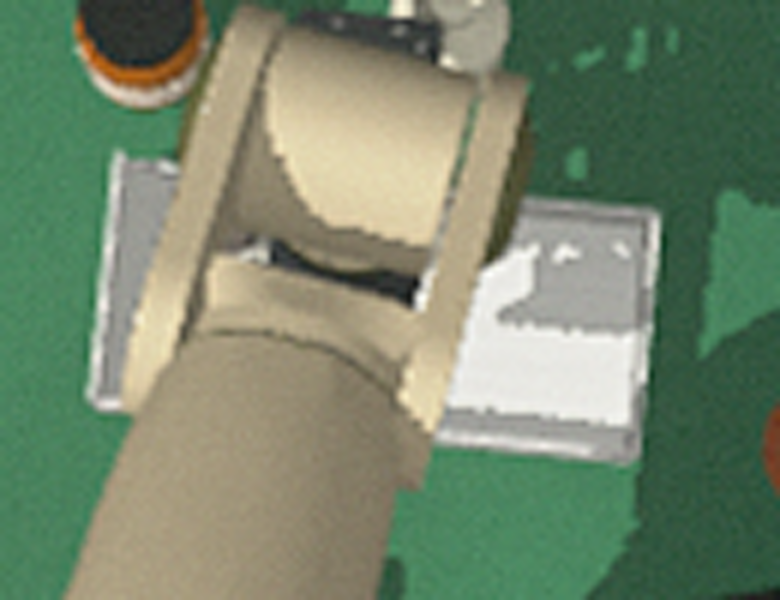

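View pics/b_s.png

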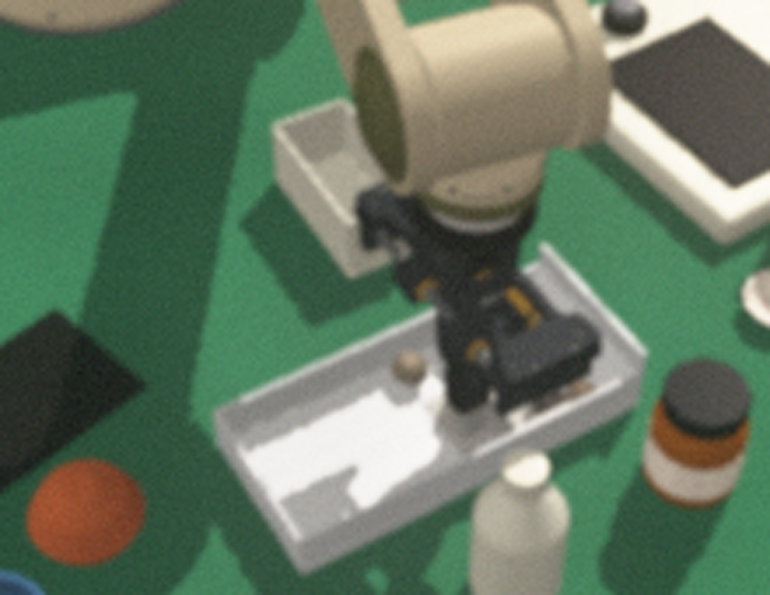

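```bash
cat >> h.py <<'E'
def climb(x,z,gap=.004,angs=(6,12,18,24),v=.05,sf=25):
    for th in angs:
        zl=z+.080*np.sin(np.radians(th))
        r=line(tcp(pan2w(x,.106-gap+(zl-.003)/np.tan(np.radians(50)),zl),YW,th,ref=(.04,0,0),flip=-1),v,sf)
        print(th,"stop",r,robot.read_state()["ft_force"].round(1))
        if r: break
    return th
E
python3 - <<'E'
from h import *
x=.0205; z=.0035
r=line(tcp(pan2w(x,.062,z),YW,0,flip=-1),.06,15)
s=robot.read_state();print(r,s["ft_force"].round(1))
th=climb(x,z)
# lift straight keeping nose up
p=robot.read_state()["tool_pos"]
robot.servo_line(p+[0,0,.02]-.03*np.r_[RS(YW,0)[:2,0],0],velocity=.1)
robot.servo_line(p+[0,0,.12]-.05*np.r_[RS(YW,0)[:2,0],0],velocity=.15)
print(robot.read_state()["t"],robot.read_state()["ft_force"])
c=robot.camera("top");d=robot.camera("scene")
crop(c,"c_t",270,130,400,230,6);crop(d,"c_s",200,90,420,260,3.5)
E
```

```text
False [-0.7 -0.5 -2.1]
6 stop False [-0.6  0.5 -2.1]
12 stop False [-0.   0.8 -2.5]
18 stop False [-0.2  0.4 -2.3]
24 stop False [-0.9 -0.1 -2. ]
11.8583 [ 0.43270842  0.60145121 -2.24307251]
```

View pics/c_t.png

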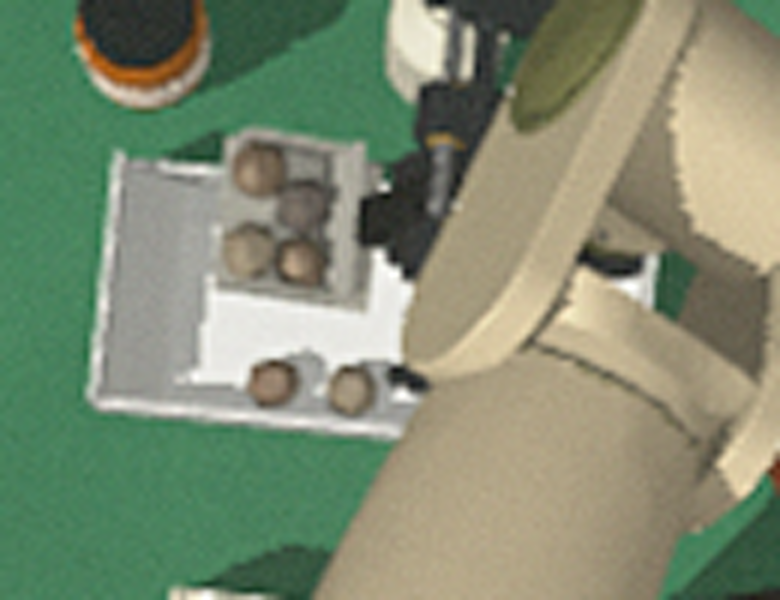

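View pics/c_s.png

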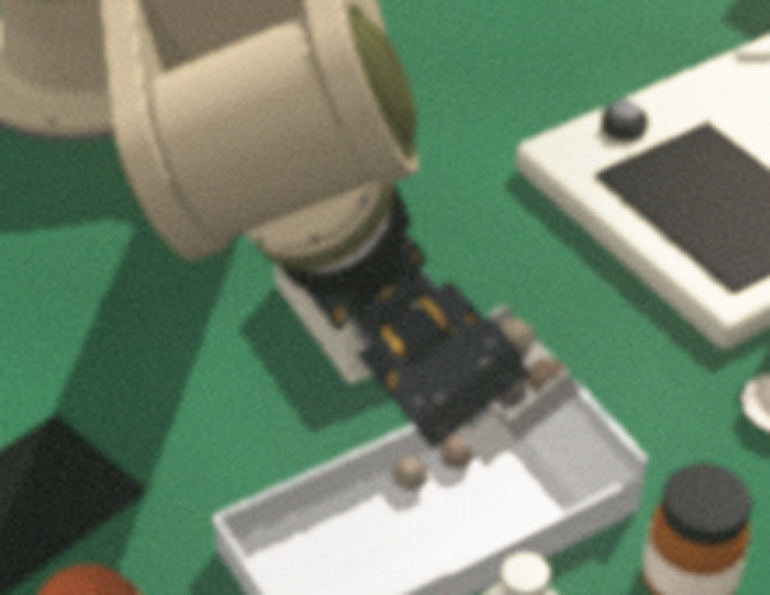

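Four stones are on the scoop, at (245–305,165–265) in the top crop, and two are left in the pan by its near wall. I'll check the box before pouring.

```bash
cat >> h.py <<'E'
BOX=[.4395,-.0028,-7.5]
def boxitem(b=None):
    b=b or BOX; return (T(b[0],b[1],0,b[2],boxpts(-.065,.065,-.033,.033,0,.06)),(0,0,255))
E
python3 - <<'E'
from h import *
c=robot.camera("top");d=robot.camera("scene")
overlay(c,"d_t",[boxitem()],270,190,380,290,6);overlay(d,"d_s",[boxitem()],250,120,370,220,6)
E
```

```text
(no output)
```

View pics/d_t.png

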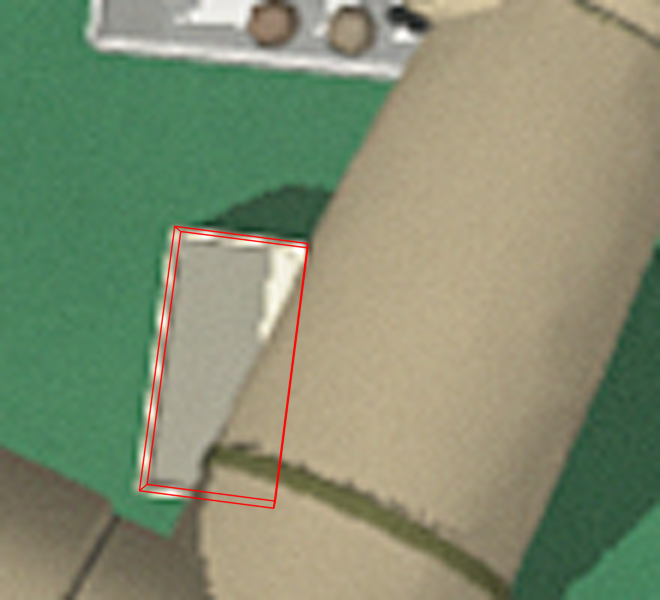

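View pics/d_s.png

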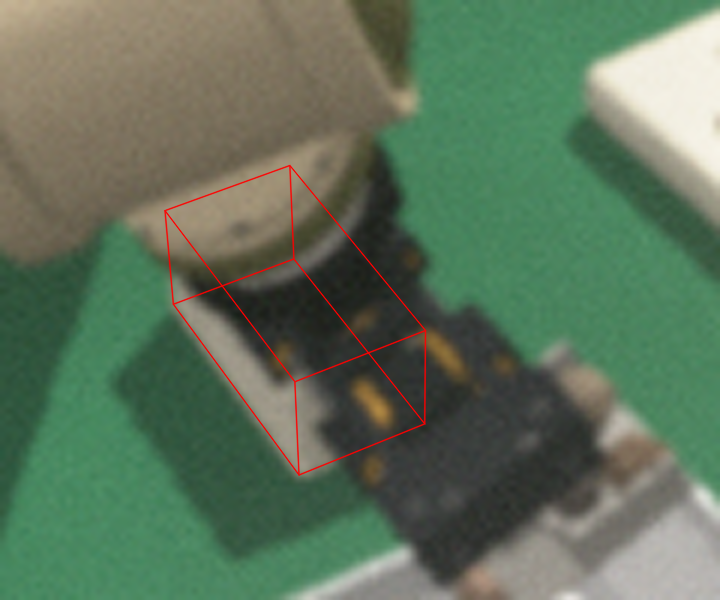

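```bash
cat >> h.py <<'E'
def pour(b=None,bx=0,by=-.020):
    b=b or BOX; yw=b[2]+90; L=(.04,0,0)
    def P(z,n,by=by): return tcp(T(b[0],b[1],0,b[2],[(bx,by,z)])[0],yw,n,ref=L,flip=-1)
    line(P(.14,22),.14); line(P(.085,20),.1)
    line(P(.075,0),.03)
    line(P(.070,-15),.03)
    line(P(.062,-30),.02); robot.sleep(.4)
    line(P(.056,-48),.02); robot.sleep(.8)
    print(robot.read_state()["ft_force"].round(1),robot.read_state()["t"])
    line(P(.075,-48),.08)
    line(P(.12,-20),.1); line(P(.15,0,-.06),.15)
E
python3 - <<'E'
from h import *
pour()
print(robot.read_state()["t"])
c=robot.camera("top");d=robot.camera("scene")
overlay(c,"e_t",[boxitem()],270,150,390,290,5);overlay(d,"e_s",[boxitem()],200,90,420,260,3.5)
E
```

```text
[-0.6  0.2 -2.1] 20.5833
22.2917
```

View pics/e_t.png

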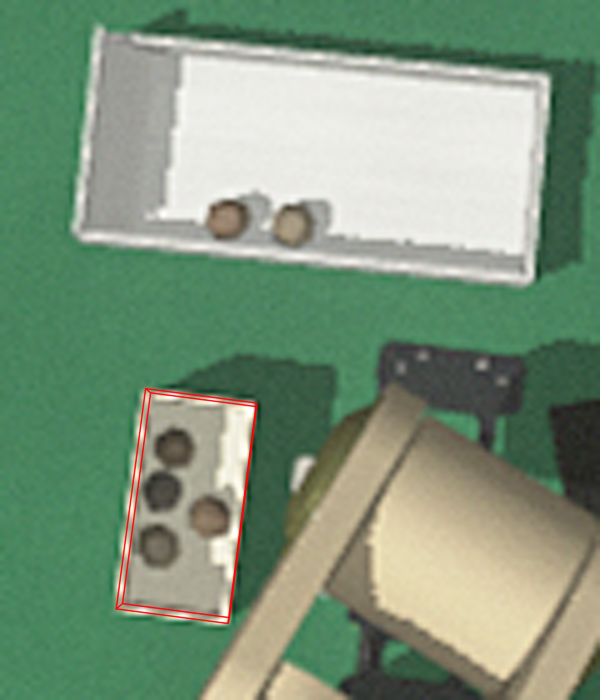

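View pics/e_s.png

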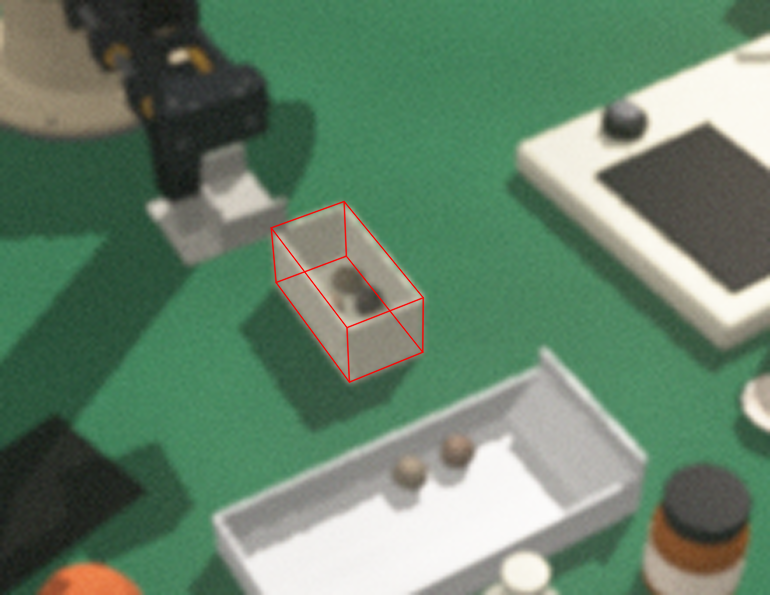

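All four landed in the box (top crop (155–210,445–545)), it hasn't moved, and two stones remain in the pan. Next is the second sweep, along the near lane.

```bash
python3 - <<'E'
from h import *
x=-.022
robot.servo_line(robot.read_state()["tool_pos"]+[0,0,.03],velocity=.15)
z=sweep(x,.062,v=.09,sf=15)
climb(x,.0035)
p=robot.read_state()["tool_pos"]
robot.servo_line(p+[0,0,.02]-.03*np.r_[RS(YW,0)[:2,0],0],velocity=.1)
robot.servo_line(p+[0,0,.12]-.05*np.r_[RS(YW,0)[:2,0],0],velocity=.15)
print(robot.read_state()["t"])
c=robot.camera("top");d=robot.camera("scene")
overlay(c,"f_t",[boxitem()],270,130,390,290,4.5);overlay(d,"f_s",[boxitem()],200,90,420,260,3.5)
E
```

```text
touch True underside z 0.0029
push stop False F [-0.1 -0.3 -1.7] t 27.1917
6 stop False [-0.7 -1.7 -1.3]
12 stop False [ 0.1 -1.1 -1.2]
18 stop False [ 0.2  0.3 -1.8]
24 stop False [-0.  -0.1 -1. ]
29.5667
```

View pics/f_t.png

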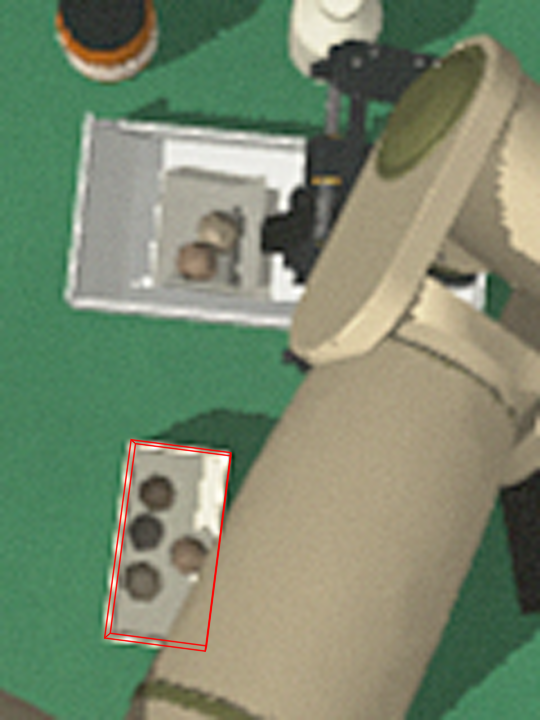

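View pics/f_s.png

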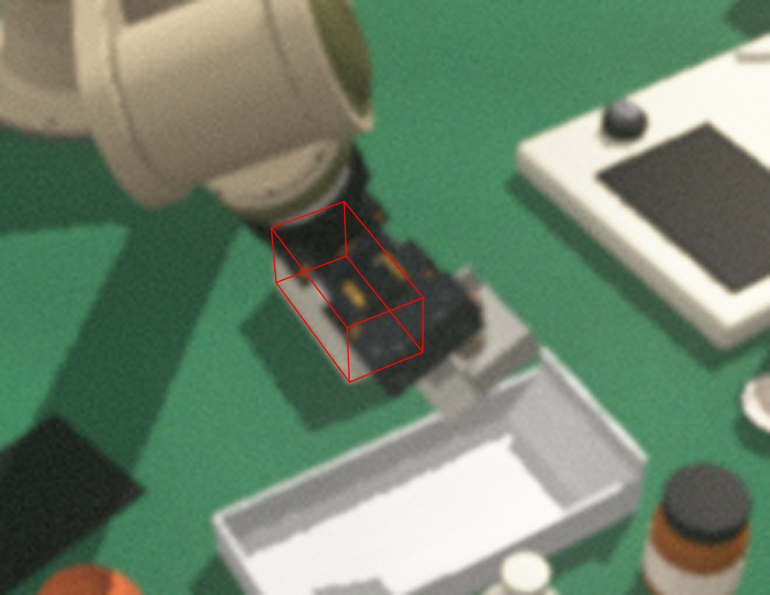

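Both remaining stones are on the scoop, at (197,262) and (217,229), the pan looks empty, and the box hasn't moved. I'll pour them out.

```bash
python3 - <<'E'
from h import *
pour(bx=.005)
print(robot.read_state()["t"])
c=robot.camera("top");d=robot.camera("scene")
overlay(c,"g_t",[boxitem()],270,150,390,290,5);overlay(d,"g_s",[boxitem()],200,90,420,260,3.5)
E
```

```text
[ 0.7 -1.  -1.6] 37.8583
39.5667
```

View pics/g_t.png

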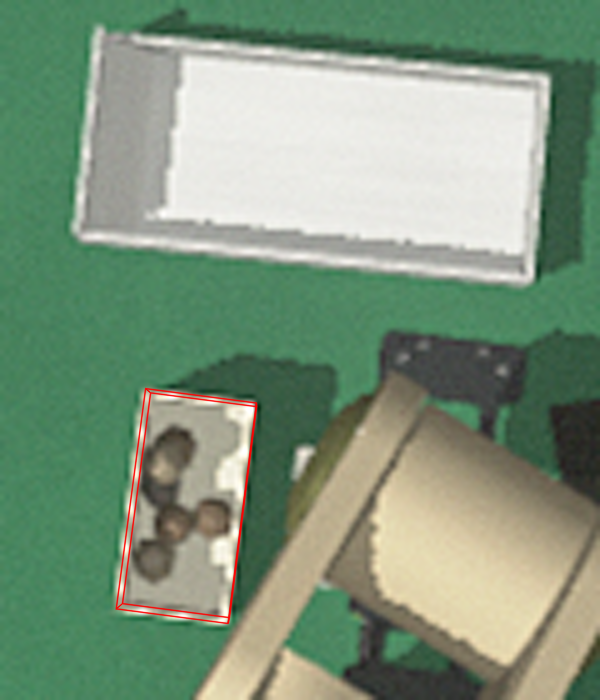

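View pics/g_s.png

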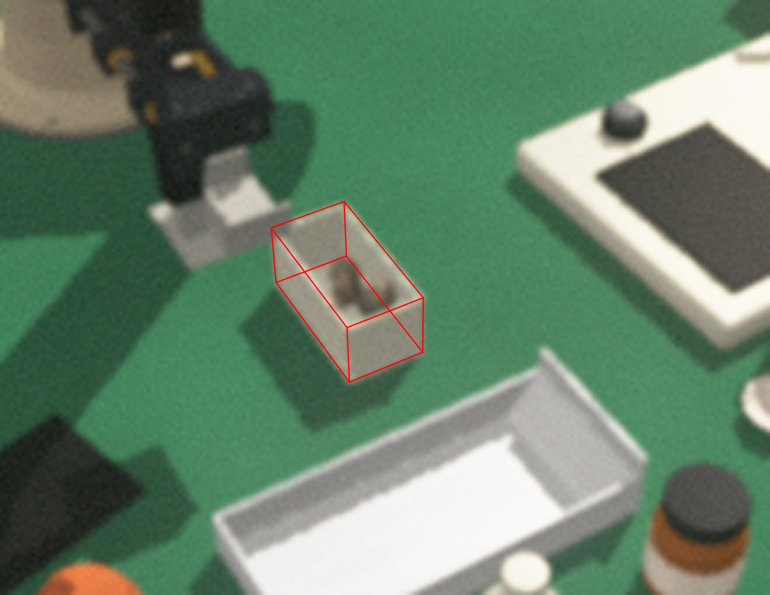

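All 6 are in the box and the pan is empty. The scoop goes back to its mat.

```bash
python3 - <<'E'
from h import *
M=(.4572,-.3070); yw=97
robot.move_to(*tcp((*M,.09),yw,0,flip=-1))
line(tcp((*M,.014),yw,0,flip=-1),.12)
r=line(tcp((*M,.001),yw,0,flip=-1),.015,3)
s=robot.read_state();print(r,s["tool_pos"][2]-(GRIPZ-H),s["t"])
robot.let_go(); robot.sleep(.2)
robot.servo_line(robot.read_state()["tool_pos"]+[0,0,.13],velocity=.15)
p=robot.read_state()["tool_pos"]
robot.set_joints(robot.read_state()["q"]+np.array([-.5,0,0,0,0,0]))
c=robot.camera("top");d=robot.camera("scene")
mat=(T(.4566,-.3057,0,98.5,boxpts(-.075,.075,-.055,.055,0,.004)),(255,0,255))
sc=(T(*M,.004,yw,boxpts(-.04,.04,-.036,.036,0,.002)),(0,0,255))
overlay(c,"i_t",[boxitem(),mat,sc],280,145,450,280,4.5);overlay(d,"i_s",[boxitem(),mat,sc],160,140,400,310,3.3)
print(robot.read_state()["t"])
E
```

```text
True 0.0039188251547074004 41.975
45.4417
```

View pics/i_t.png

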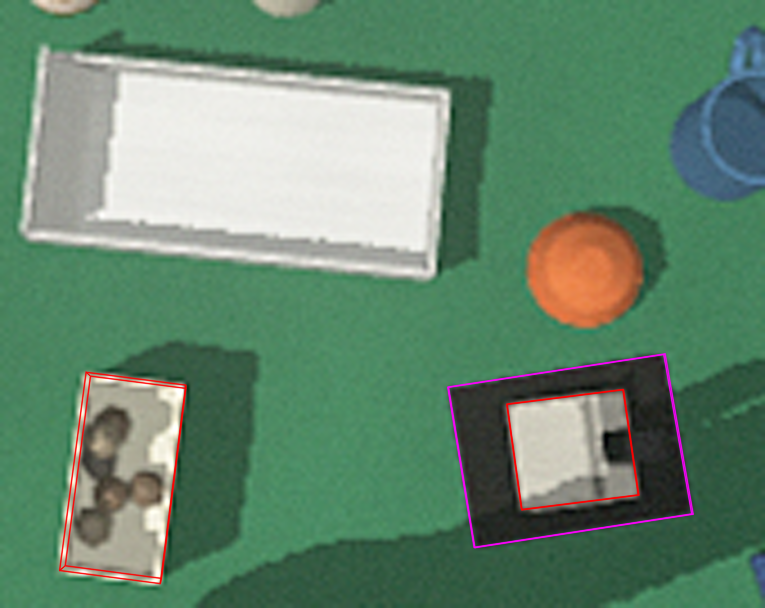

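View pics/i_s.png

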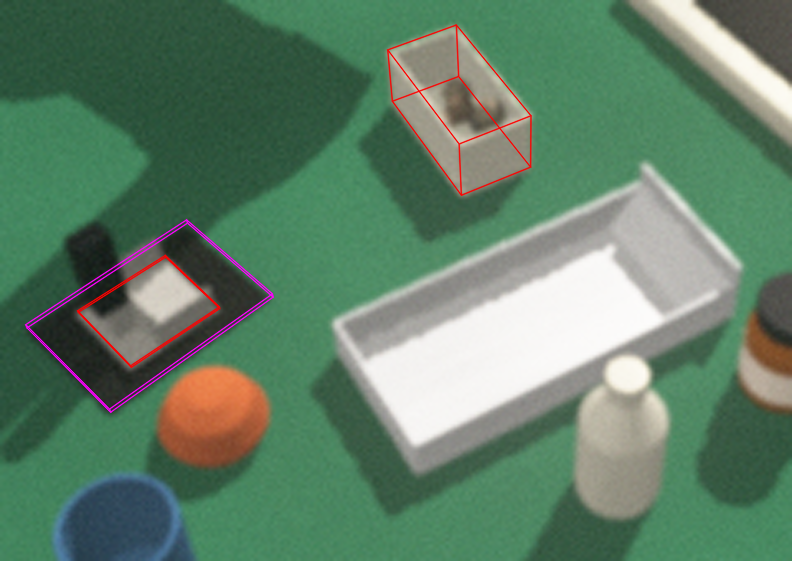

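The scoop lies flat on its mat and the box is still on its overlay. Now I'll grasp the box.

```bash
cat >> h.py <<'E'
def boxtcp(b,z,bx=.004,gh=.040,f=1):
    R=Ro.from_euler('z',b[2],degrees=True).as_matrix()
    return T(b[0],b[1],z,b[2],[(bx,0,gh-H)])[0],np.c_[f*R[:,0],-R[:,2],f*R[:,1]]
STG=[.5442,.3098,-3.0]
E
python3 - <<'E'
from h import *
for b,z in((BOX,0),(STG,.036)):
    for f in(1,-1): print(robot.solve_ik(*boxtcp(b,z,f=f)),robot.solve_ik(*boxtcp(b,z+.1,f=f)))
E
```

```text
[-2.72839108e-01  4.62257405e-01  1.96107203e+00 -4.44089210e-16
  7.18263218e-01 -1.71273574e+00] [-2.72839108e-01  2.76875460e-01  1.88635350e+00 -4.44089210e-16
  9.78363691e-01 -1.71273574e+00]
[-0.27283911  0.46225741  1.96107203  0.          0.71826322  1.42885691] [-0.27283911  0.27687546  1.8863535   0.          0.97836369  1.42885691]
[ 3.28298840e-01  7.20151086e-01  1.35444379e+00 -4.44089210e-16
  1.06699778e+00 -1.19013761e+00] [ 3.28298840e-01  6.09074895e-01  1.26545734e+00 -4.44089210e-16
  1.26706042e+00 -1.19013761e+00]
[ 3.28298840e-01  7.20151086e-01  1.35444379e+00 -4.44089210e-16
  1.06699778e+00  1.95145504e+00] [0.32829884 0.60907489 1.26545734 0.         1.26706042 1.95145504]
```

```bash
python3 - <<'E'
from h import *
robot.move_to(*boxtcp(BOX,.10))
r=line(boxtcp(BOX,0),.1,5)
print("stop",r,robot.read_state()["tool_pos"]-boxtcp(BOX,0)[0])
if not r:
    robot.grab(12)
    s=robot.read_state();print("open",s["opening"]*88,s["ft_force"].round(2))
    robot.servo_line(boxtcp(BOX,.03)[0],velocity=.05)
    robot.sleep(.3);s=robot.read_state();print("open",s["opening"]*88,s["ft_force"].round(2),s["torque"].round(3))
c=robot.camera("top");d=robot.camera("scene")
crop(c,"j_t",270,190,380,290,6);crop(d,"j_s",200,90,420,260,3.5)
print(robot.read_state()["t"])
E
```

```text
stop False [ 3.21648740e-04 -8.93930403e-05  4.40933221e-04]
open 66.11883686632464 [-1.12  1.43  2.68]
open 65.63520457874978 [-0.23 -0.21 -1.63] [ 0.049 -0.071  0.073]
50.1917
```

View pics/j_s.png

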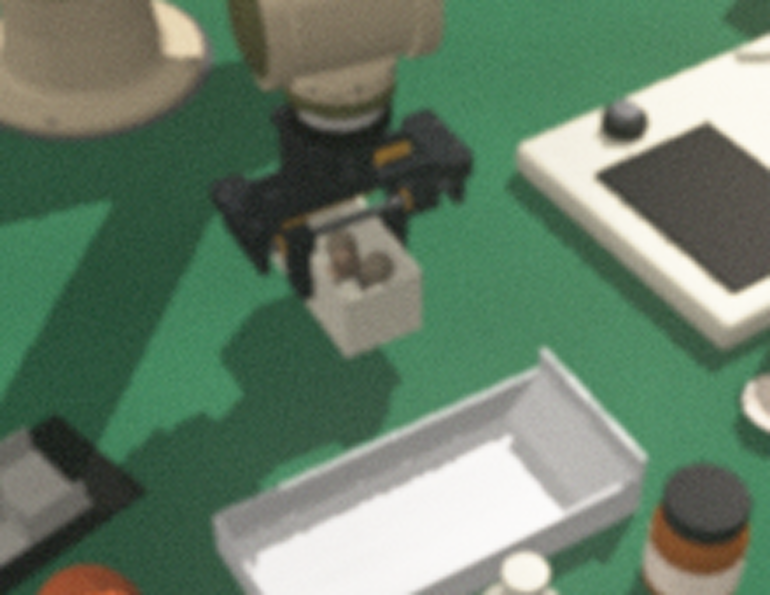

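View pics/j_t.png

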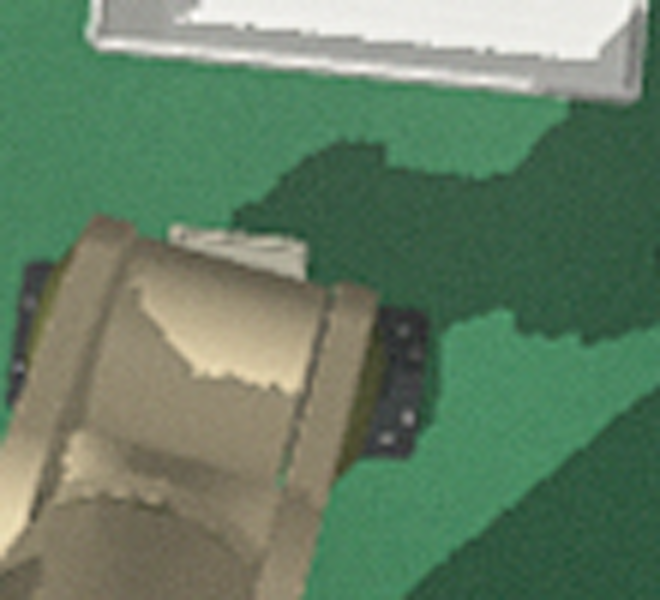

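The box is held level. I'll carry it to the stage and set it down.

```bash
python3 - <<'E'
from h import *
line(boxtcp(BOX,.10),.1)
line(boxtcp(STG,.10),.12)
line(boxtcp(STG,.045),.08)
r=line(boxtcp(STG,.033),.01,2.5)
s=robot.read_state();print(r,"bottom z",s["tool_pos"][2]-.040+H,s["t"],s["opening"]*88)
robot.sleep(.2)
robot.let_go();robot.sleep(.3)
robot.servo_line(robot.read_state()["tool_pos"]+[0,0,.12],velocity=.12)
robot.set_joints(robot.read_state()["q"]+np.array([-.6,0,0,0,0,0]))
c=robot.camera("top");d=robot.camera("scene")
it=[(T(STG[0],STG[1],.036,STG[2],boxpts(-.065,.065,-.033,.033,0,.06)),(0,0,255)),(T(.5442,.3098,0,-3,boxpts(-.09,.09,-.065,.065,.03,.036)),(255,0,255))]
overlay(c,"k_t",it,150,160,280,280,6);overlay(d,"k_s",it,330,60,510,200,4.4)
print(robot.read_state()["t"])
E
```

```text
True bottom z 0.036228773422100256 55.6167 65.7025676978459
59.2667
```

View pics/k_t.png

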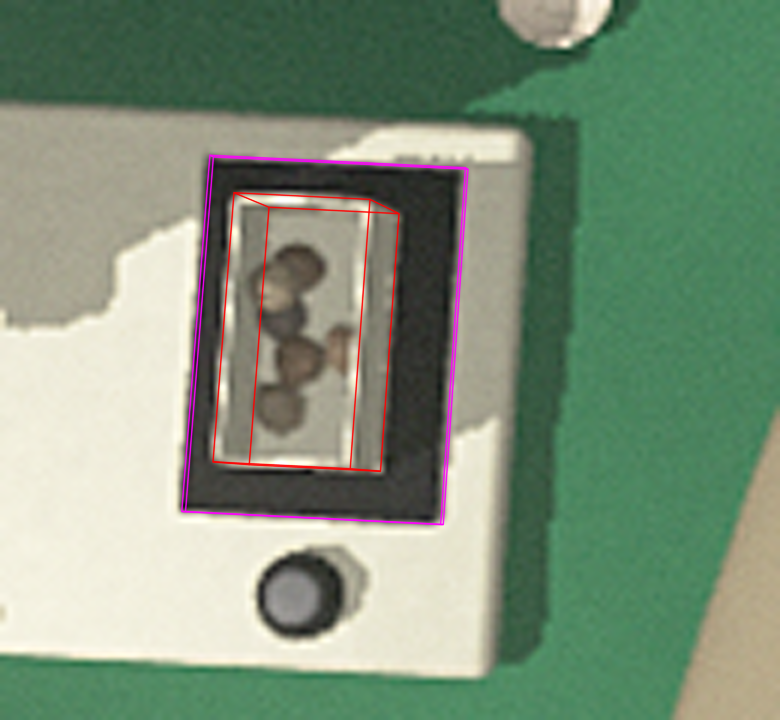

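View pics/k_s.png

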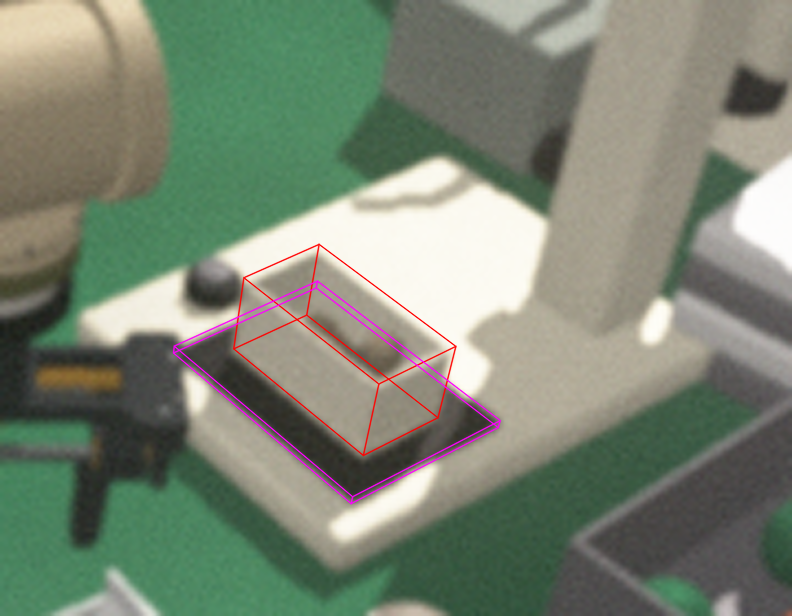

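The box matches the centred overlay, with all stones inside. Now the lamp: I'll shut the fingers and press at about (0.417, 0.315).

```bash
python3 - <<'E'
from h import *
robot.grab(10)
R=boxtcp(STG,0)[1]; L=np.array([.4168,.3148,0])
robot.move_to(L+[0,0,.13],R)
line((L+[0,0,.058],R),.12)
r=line((L+[0,0,.040],R),.012,20)
s=robot.read_state();print(r,s["tool_pos"],s["ft_force"].round(1))
d=robot.camera("scene");crop(d,"l_s",330,60,510,200,4.4)
robot.sleep(.4)
s=robot.read_state();print(s["tool_pos"],s["ft_force"].round(1))
E
```

```text
True [0.41688739 0.31482161 0.04638592] [-1.3 -0.8  8.5]
[0.4168722  0.31484442 0.04636227] [-2.1 -1.5  8.8]
```

View pics/l_s.png

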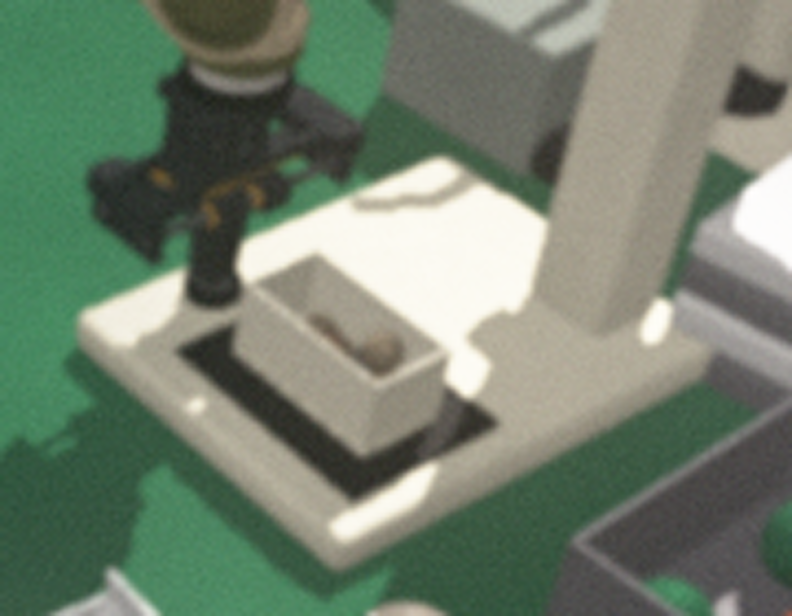

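```bash
python3 - <<'E'
from h import *
p=robot.read_state()["tool_pos"]
r=robot.servo_line(p+[0,0,-.002],velocity=.006,stop_force=20)
s=robot.read_state();print(r,s["tool_pos"],s["ft_force"].round(1))
robot.sleep(.5)
s=robot.read_state();print(s["tool_pos"],s["ft_force"].round(1))
robot.servo_line(np.r_[p[:2],.16],velocity=.1)
robot.set_joints(robot.read_state()["q"]+np.array([-.9,0,0,0,0,0]))
c=robot.camera("top");d=robot.camera("scene")
cv2.imwrite("pics/z_t.png",c["frame"][:,:,::-1])
it=[(T(STG[0],STG[1],.036,STG[2],boxpts(-.065,.065,-.033,.033,0,.06)),(0,0,255))]
overlay(c,"m_t",it,150,160,280,280,6);cv2.imwrite("pics/m_s.png",d["frame"][:,:,::-1])
print(robot.read_state()["t"])
E
```

```text
True [0.41685928 0.31484079 0.04634648] [-3.1 -1.1  9. ]
[0.41689364 0.31484513 0.04639383] [-2.1 -1.6  8. ]
68.2
```

View pics/m_t.png

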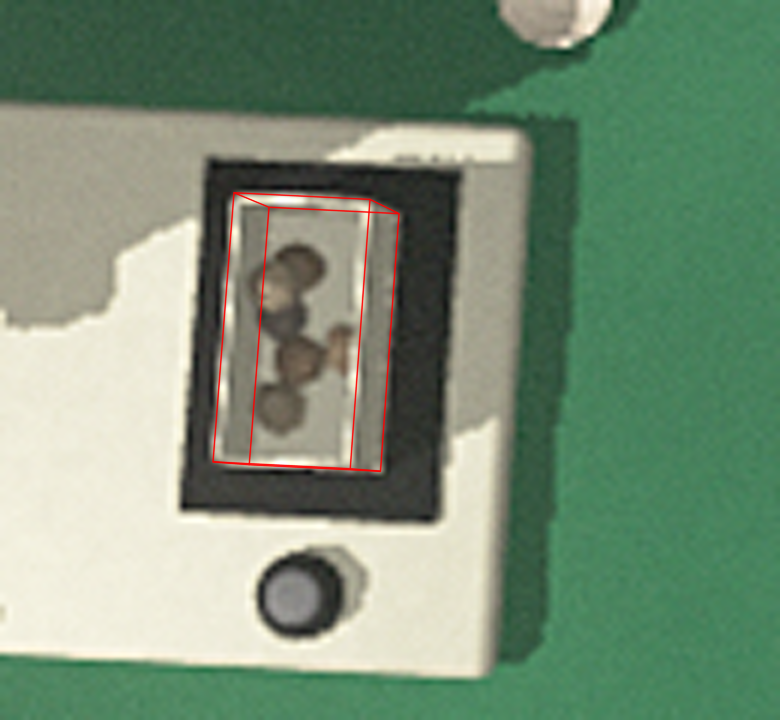

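View pics/m_s.png

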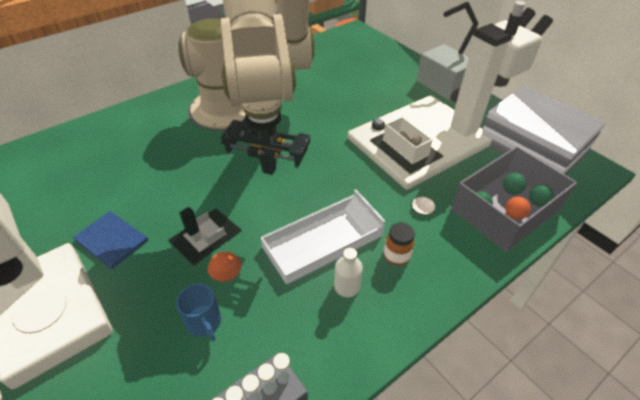

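View pics/z_t.png

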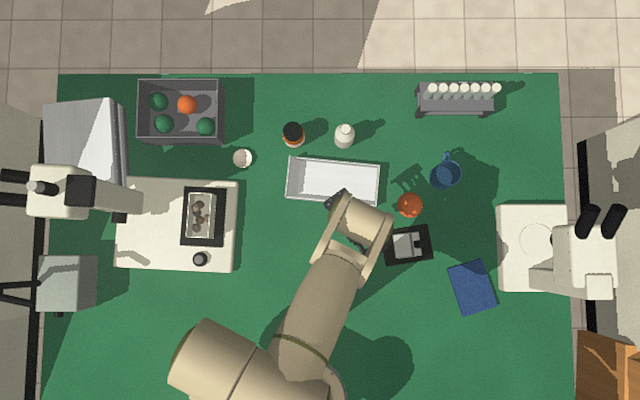

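The scene looks right, but the press ended at z = 46.4 mm against a nominal 46.0. I'll measure the travel from first contact to the stop, to rule out the fingers having landed on the collar.

```bash
python3 - <<'E'
from h import *
R=boxtcp(STG,0)[1]; L=np.array([.4168,.3148,0])
robot.move_to(L+[0,0,.13],R)
line((L+[0,0,.056],R),.12); robot.sleep(.3)
f0=robot.read_state()["ft_force"][2]
for z in np.r_[np.arange(.0535,.0475,-.0005),.0470,.0466,.0463,.0460,.0457]:
    robot.servo_line(L+[0,0,z],velocity=.02); robot.sleep(.15)
    s=robot.read_state(); F=s["ft_force"][2]-f0
    print(round(z*1e3,1),(s["tool_pos"][2]*1e3).round(2),F.round(1))
    if F>30: break
E
```

```text
53.5 53.48 0.4
53.0 53.03 1.1
52.5 52.49 1.5
52.0 52.06 2.4
51.5 51.51 2.8
51.0 51.02 3.2
50.5 50.54 3.4
50.0 50.02 3.6
49.5 49.54 4.0
49.0 49.02 4.1
48.5 48.53 3.8
48.0 48.04 4.6
47.0 47.04 5.3
46.6 46.62 5.7
46.3 46.4 6.5
46.0 46.35 9.8
45.7 46.31 13.3
```

Force starts building at about 52.4 mm and the hard stop is at 46.35 mm, so the button moved the full 6 mm. I'll press once more with a short hold, then retreat, check, and hand in.

```bash
python3 - <<'E'
from h import *
L=np.array([.4168,.3148,0])
robot.servo_line(L+[0,0,.0450],velocity=.01); robot.sleep(.4)
s=robot.read_state();print(s["tool_pos"],s["ft_force"].round(1))
robot.servo_line(L+[0,0,.16],velocity=.1)
robot.set_joints(robot.read_state()["q"]+np.array([-.9,0,0,0,0,0])); robot.sleep(.5)
c=robot.camera("top")
it=[(T(STG[0],STG[1],.036,STG[2],boxpts(-.065,.065,-.033,.033,0,.06)),(0,0,255))]
overlay(c,"n_t",it,150,130,450,290,2.6)
print(robot.read_state()["t"])
E
```

```text
[0.41689781 0.31484014 0.04618465] [-5.2 -4.4 18.9]
81.925
```

View pics/n_t.png

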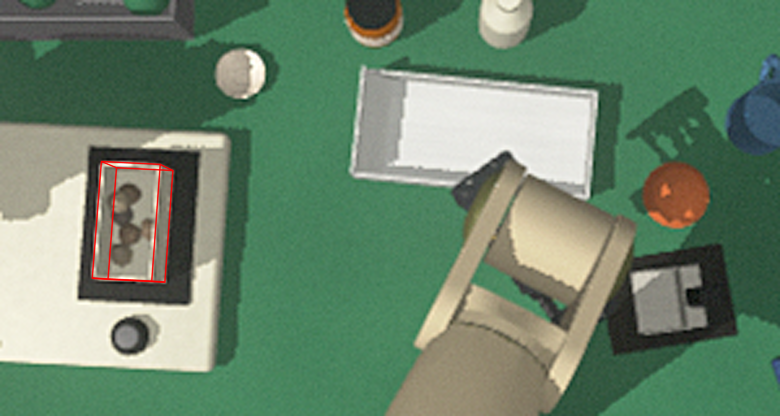

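The box is on its overlay with the stones inside, the pan is empty, the scoop is on its mat, and the arm is clear of everything.

```bash
python3 -c "
from rig import robot
robot.job_done()"
```

```text
the job is handed in; nothing more can be done
```

The job is done and handed in at about 82 s of robot time; `job_done()` gives no verdict, so what follows rests on my own checks.

- **Gravel:** The scoop moved all 6 stones in two sweeps, 4 and then 2, each poured into the box where it stood. The pan looked empty afterwards. The fingers only ever held the scoop's grip.
- **Scoop:** It lies flat on its mat. It touched down at 3.9 mm and the picture agrees.
- **Box:** I carried it with a 12 N grip and set it down on the stage plate, touching at 36.2 mm. In the top view it matches the outline for a centred box, long sides along the plate's, with the stones still inside. My measurements are good to about 1–2 mm.
- **Lamp:** I pressed it after the box was in place. The first press ended at 46.4 mm, not the expected 46.0 mm, so I measured again. Contact began at about 52.4 mm and the hard stop was at about 46.3 mm, which is the full 6 mm of travel. I then held it against the stop once more at about 19 N.
- **Bystanders:** The dish, bottle, jar, mug and rock look unmoved in the pictures. I saw no knock of the box in any picture before I grasped it.

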